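# Press a curved inlay home along its groove

## Task

Run your fingertips along the curved row of five brown inlay pieces on the plywood drill-rack board and press each one fully home in its groove. Work in order along the row from the piece beside the round peg to the far end, pressing gently. Pick nothing up, and leave the spare piece and everything else where it is.

Things in the scene. Friction and masses are not known exactly. Their poses are not given: they have to be found in the camera images.
- board: Plywood drill-rack board fixed flat on the bench, turned any way round, 24 mm thick. Origin: underside, centre of its main part, 290 (own x) by 120 mm (own y); four comb tongues 45 mm wide stick out 40 mm at +y. Five brown inlay pieces lie end to end in a dark curved groove (arc of 160 mm radius bowing to +y): inlay1 at the -x end beside a round peg, inlay5 at +x, where the groove runs on empty
- peg_top (a point): centre of the top of the fixed round end peg, 20 mm in diameter, standing 15 mm above the board's top; its axis is 22 mm beyond the near end of inlay1.
- inlay1 (a joint): how far inlay piece 1 (counted from the peg) is pressed into the groove, m: 0 to 0.0015 at the start, 0.005 fully home on the bottom of the groove. It goes straight down, resists with about 2.5 N of friction, stays where it is left and cannot come out.
- inlay1_top (a point): centre of the flat top of inlay piece 1; moves with it. Own x along the piece, away from the peg. Piece 42 x 14 mm; the middle 18 mm of its top is flat, each end bevelled down 5.5 mm over 12 mm, so a fingertip can slide from one piece up on to the next; centres 44 mm apart. Its top is 7 mm above the board at joint 0 (31 mm above the bench), 2 mm above it when home (26 mm above the bench).
- inlay2 (a joint): how far inlay piece 2 (counted from the peg) is pressed into the groove, m: 0 to 0.0015 at the start, 0.005 fully home on the bottom of the groove. It goes straight down, resists with about 2.5 N of friction, stays where it is left and cannot come out.
- inlay2_top (a point): centre of the flat top of inlay piece 2; moves with it. Own x along the piece, away from the peg. Piece 42 x 14 mm; the middle 18 mm of its top is flat, each end bevelled down 5.5 mm over 12 mm, so a fingertip can slide from one piece up on to the next; centres 44 mm apart. Its top is 7 mm above the board at joint 0 (31 mm above the bench), 2 mm above it when home (26 mm above the bench).
- inlay3 (a joint): how far inlay piece 3 (counted from the peg) is pressed into the groove, m: 0 to 0.0015 at the start, 0.005 fully home on the bottom of the groove. It goes straight down, resists with about 2.5 N of friction, stays where it is left and cannot come out.
- inlay3_top (a point): centre of the flat top of inlay piece 3; moves with it. Own x along the piece, away from the peg. Piece 42 x 14 mm; the middle 18 mm of its top is flat, each end bevelled down 5.5 mm over 12 mm, so a fingertip can slide from one piece up on to the next; centres 44 mm apart. Its top is 7 mm above the board at joint 0 (31 mm above the bench), 2 mm above it when home (26 mm above the bench).
- inlay4 (a joint): how far inlay piece 4 (counted from the peg) is pressed into the groove, m: 0 to 0.0015 at the start, 0.005 fully home on the bottom of the groove. It goes straight down, resists with about 2.5 N of friction, stays where it is left and cannot come out.
- inlay4_top (a point): centre of the flat top of inlay piece 4; moves with it. Own x along the piece, away from the peg. Piece 42 x 14 mm; the middle 18 mm of its top is flat, each end bevelled down 5.5 mm over 12 mm, so a fingertip can slide from one piece up on to the next; centres 44 mm apart. Its top is 7 mm above the board at joint 0 (31 mm above the bench), 2 mm above it when home (26 mm above the bench).
- inlay5 (a joint): how far inlay piece 5 (counted from the peg) is pressed into the groove, m: 0 to 0.0015 at the start, 0.005 fully home on the bottom of the groove. It goes straight down, resists with about 2.5 N of friction, stays where it is left and cannot come out.
- inlay5_top (a point): centre of the flat top of inlay piece 5; moves with it. Own x along the piece, away from the peg. Piece 42 x 14 mm; the middle 18 mm of its top is flat, each end bevelled down 5.5 mm over 12 mm, so a fingertip can slide from one piece up on to the next; centres 44 mm apart. Its top is 7 mm above the board at joint 0 (31 mm above the bench), 2 mm above it when home (26 mm above the bench).
- spare: bystander: a spare loose inlay piece of the same shape, 42 x 14 mm and 17 mm high, lying on the board inside the bow of the arc; origin at its underside, on the board's top.
- dowel: bystander: a loose wooden dowel plug, 20 mm across, 28 mm high, standing on a comb tongue of the board; origin at its underside.
- battery: bystander: black drill battery with a yellow band, 75 x 115 mm, 72 mm high; origin at its underside.
- jar: bystander: glass jar with a steel cap, 70 mm across, 110 mm high; origin at its underside.
- oilcan: bystander: red oil can, 68 mm across, with a pointed spout up to 140 mm; origin at its underside.
- tape: bystander: yellow tape measure, 70 x 35 mm, 65 mm high; origin at its underside.
- driver: bystander: screwdriver 190 mm long lying on the bench to the right of the board; own x runs along it to the tip.

How it is judged:
By the outcome, as a careful person would: the job done as asked, in the order asked, and still so for the second after the job is handed in, with the robot touching nothing.
It also fails if it takes over 48 s, if anything falls off the work surface, if the arm or the gripper's body presses on something with over 40 N, if the wrist force passes 120 N, or if a joint passes its speed limit or range.

## Robot

A 6-joint arm with a two-finger parallel gripper is mounted at the origin on the work surface. World frame = base frame: x ahead of the robot, y to its left, z up, the work surface at z = 0. Lengths are in mm, angles in rad, forces in N, time in s.
With the tool pointing down it reaches from about 275 to 825 mm from the base axis. Payload 4.9 kg.
Tool frame: the origin (TCP) lies at the very end of the fingers, on their centre line; the grasp point (between the pads) lies robot.hold_point_z behind it (robot.hold_point_z is the distance from the TCP to the grasp point, in mm); z points along the fingers, y is the line along which they close (so a half turn about z gives the same grasp; the last joint's range is limited). The gripper opens to 85 mm and grips with 20 to 120 N. Pads are 22 mm wide; open, the fingers measure 114 mm over their backs; the gripper's body (76 mm by 85 mm) begins 54 mm behind the grasp point. The pads swing forward as they close: fully open they stand 13 mm farther back than shut.
Start: joints at [1.148, 0.326, -0.193, 1.052, 0, 1.437], TCP at [156.635, 527.242, 231.281] pointing down, gripper open.
Joint ranges: [-2.65, 2.65], [-0.97, 1.79], [-1.3, 1.35], [-1.93, 2.1], [-1.47, 1.37], [-3.14, 3.14]. Speed limits (rad/s): [2.57, 2.57, 3.14, 3.14, 3.14, 3.14].

## Interface

Orientations are given as a unit quaternion [x, y, z, w].
In Python, from cell import robot gives the robot as it stands.
- The arm moves only by the tool arm_command, never from a script. Its argument "deltas" is one flat list of numbers, 6 for each row, row after row: the shift along the world's x, y, z each as a share of 100 cm, from -1 to 1, then the turn, a rotation vector about the world's x, y, z each as a share of 360 degrees, from -1 to 1. In form: [tx, ty, tz, wx, wy, wz, tx, ty, tz, wx, wy, wz, ...]. A call has 1 to 12 rows; each row is the pose to reach, as a shift and turn from the pose commanded when the call began, turning the shorter way round; what a row does not reach only later rows make up. A row lasts 1/12 s, in which the tool goes at most 41.7 mm and 7.16 degrees, less where a joint would pass 70% of its speed; a pose out of reach is approached as far as the arm can. A call with a number of a shift or a turn outside -1 to 1 is refused whole. A call with a gripper value outside its range is refused whole. "grip" is the opening, from 0 (shut) to 1 (fully open), set as the call begins (left out, the last holds). The fingers move at their own pace and stop on an object; "squeeze" is the grip in N (left out, the last holds). Time passes only in rows, so rows that repeat a pose let the fingers close. It gives the time, the measured TCP pose, the force, the opening and the grip force at its end, in the units of the state.
- robot.get_state(): the state, without advancing time (a new reading comes with each control period).
- robot.grab_frame(name): name is "scene" or "top"; returns the picture (384x512x3 uint8, red, green, blue); there is no depth.
- robot.get_calibration(name): a dict with "vfov" (degrees; the focal length in pixels is half the picture's height over the tangent of half this angle, whatever the lens; pixels are square), "cx", "cy" (the principal point, pixels), "view" (4x4, takes a point from world to camera coordinates). Camera axes: x right, y up, looking along -z (the intrinsics and any distortion apply to the point x, -y, -z); pixel columns grow to the right and rows downward; lengths in mm; the calibration is good to about 2 mm. A picture is of the moment at which its call begins. get_calibration takes no time and is no camera call.
- robot.close_job(): hands the job in; it is judged then, once.
The state is a dict: "time": time; "joint_pos": joint angles; "qd": joint speeds; "effort": joint torques, N m; "tool_pos": TCP position; "tcp_rot": TCP orientation; "wrist_force": force on the tool from outside, world axes, zero at the start; "torque": the same for the moment, N m; "opening": finger opening in mm; "gripper_force": force on a finger pad.
Only numpy, scipy, OpenCV 4.12 (cv2) and the standard library are available. Lean on these libraries where they do the work, as an engineer would, in place of code of your own. Each camera call takes 0.05 s, during which the arm holds its last target. There are 200 camera calls.

## Working session

There is one attempt and no reset: what is moved stays moved. The work goes in short steps, Python scripts to look and compute and a tool call to move; the robot and the scene stay as the last step left them, time stands still between calls to the robot, and variables do not carry over. Pictures are saved under pics/ and viewed, at most 10 in all, crops included, and the job is handed in when it is done.

Besides the shell and the picture viewer there is one more tool, called after "Request:" as name(argument=value, ...) on one line, values as JSON. arm_command: Moves the arm, as the interface text tells. Its arguments: {"type":"object","properties":{"deltas":{"type":"array","items":{"type":"number"}},"grip":{"type":"number"},"squeeze":{"type":"number"}},"required":["deltas"]}

```bash
mkdir -p pics; python3 - <<'E'
from cell import robot
import cv2
for n in("scene","top"):
    cv2.imwrite(f"pics/{n}0.png",robot.grab_frame(n)[:,:,::-1]); c=robot.get_calibration(n); print(n,c)
s=robot.get_state(); print(s, robot.hold_point_z)
E
```

```text
scene {'vfov': 53.6313035006196, 'cx': 262.5599101375629, 'cy': 187.43893539123061, 'view': array([[ 8.08737177e-01,  5.88165210e-01, -2.42166001e-03,
        -4.62722125e+02],
       [-4.00975415e-01,  5.54350877e-01,  7.29324222e-01,
         2.11657569e+02],
       [ 4.30305584e-01, -5.88860586e-01,  6.84163953e-01,
        -1.31114288e+03],
       [ 0.00000000e+00,  0.00000000e+00,  0.00000000e+00,
         1.00000000e+00]])}
top {'vfov': 56.254790495000506, 'cx': 266.9080675056527, 'cy': 188.89402485147173, 'view': array([[-7.61129520e-03, -9.99968975e-01,  2.02925268e-03,
        -2.34170512e+01],
       [ 9.93081723e-01, -7.32104332e-03,  1.17196820e-01,
        -5.66817221e+02],
       [-1.17178328e-01,  2.90723334e-03,  9.93106634e-01,
        -1.04262907e+03],
       [ 0.00000000e+00,  0.00000000e+00,  0.00000000e+00,
         1.00000000e+00]])}
{'time': 0.1, 'joint_pos': array([ 1.14780420e+00,  3.26860152e-01, -1.93451879e-01,  1.05198187e+00,
       -5.95286090e-05,  1.43662183e+00]), 'qd': array([ 0.00075403, -0.00379722,  0.00238008,  0.00063043, -0.00118158,
       -0.00020286]), 'effort': array([ 1.31793640e-03, -4.44238508e+01,  2.63037837e+01,  7.89333688e-03,
       -9.06614355e-05,  6.94920089e-06]), 'tool_pos': array([156.43755454, 526.76424949, 230.59750671]), 'tcp_rot': array([ 1.43907361e-01,  9.89590880e-01, -7.28104793e-04, -1.77295499e-04]), 'wrist_force': array([ 0.65534709, -0.87711772, -1.591391  ]), 'torque': array([-0.00672029, -0.03703272, -0.0351018 ]), 'gripper_force': 0.0, 'opening': 85.4405107234966} 18.700000000000003
```

View pics/top0.png

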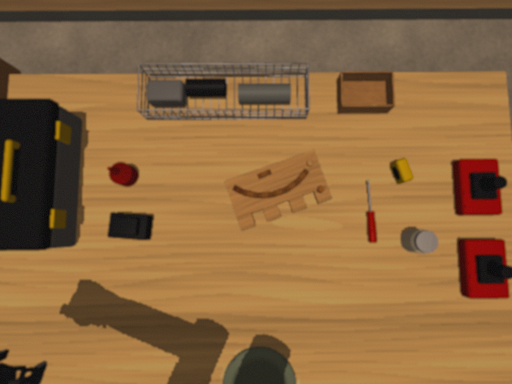

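View pics/scene0.png

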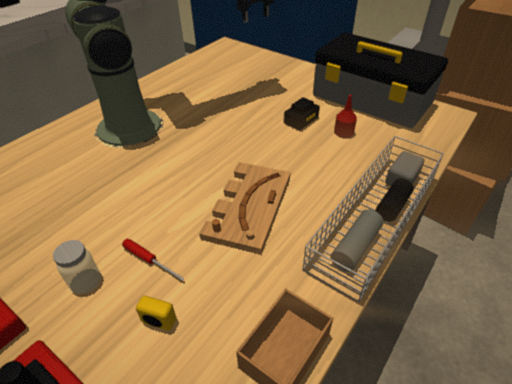

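```bash
python3 - <<'E'
import cv2,numpy as np
a=cv2.imread("pics/top0.png")[145:235,215:340]; b=cv2.imread("pics/scene0.png")[155:260,190:300]
a=cv2.resize(a,(750,540),interpolation=cv2.INTER_CUBIC);b=cv2.resize(b,(0,0),fx=5.7,fy=5.7,interpolation=cv2.INTER_CUBIC)
cv2.imwrite("pics/ca.png",a);cv2.imwrite("pics/cb.png",b)
E
```

```text
(no output)
```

View pics/ca.png

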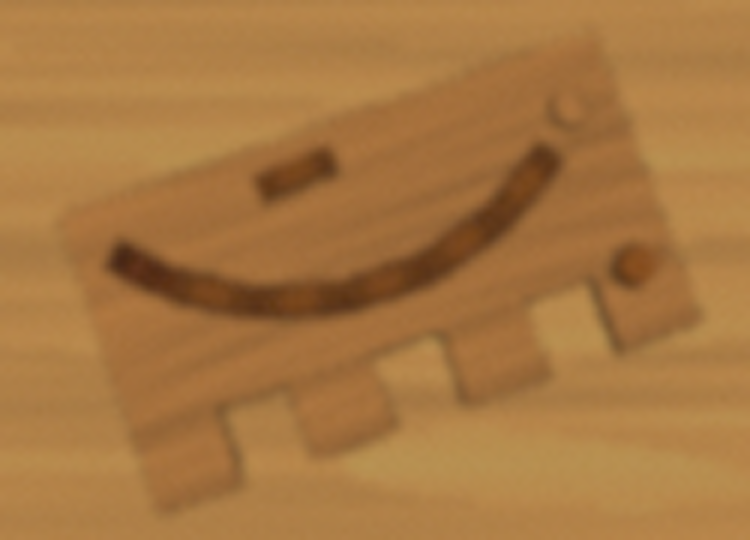

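View pics/cb.png

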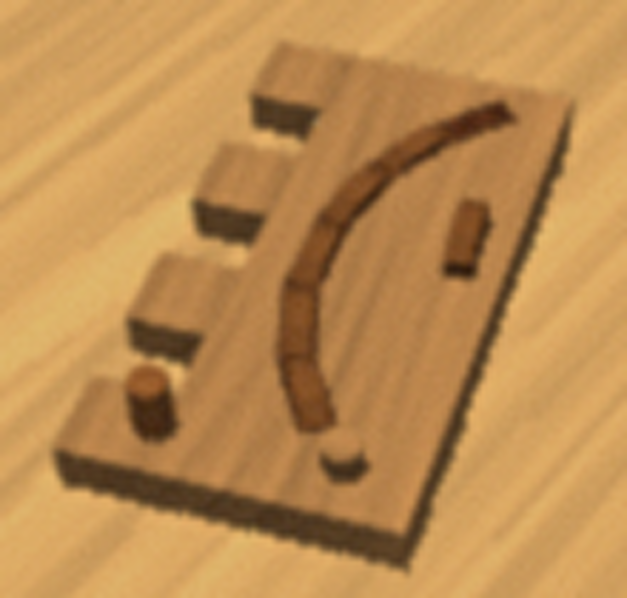

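```bash
cat > h.py <<'E'
from cell import robot
import cv2,numpy as np
def ray(n,px,z):
    c=robot.get_calibration(n); V=c["view"]; f=192/np.tan(np.radians(c["vfov"]/2))
    px=np.atleast_2d(np.array(px,float))
    d=np.c_[(px[:,0]-c["cx"])/f,-(px[:,1]-c["cy"])/f,-np.ones(len(px))]@V[:3,:3]
    o=-V[:3,:3].T@V[:3,3]
    return (o+d*((z-o[2])/d[:,2])[:,None])[:,:2]
def circ(p):
    A=np.c_[2*p,np.ones(len(p))]; s=np.linalg.lstsq(A,(p**2).sum(1),rcond=None)[0]
    return s[:2],np.sqrt(s[2]+s[:2]@s[:2])
E
python3 - <<'E'
from h import *
for n,o,sc,t in(("top",(215,145),6,None),("scene",(190,155),5.7,None)):
    im=cv2.imread(f"pics/{n}0.png")
    x0,y0,x1,y1=(225,155,325,205) if n=="top" else (238,170,284,234)
    g=im[y0:y1,x0:x1].astype(int)
    m=((g[:,:,2]<135)&(g[:,:,2]-g[:,:,0]>15)).astype(np.uint8)
    nn,l,st,ce=cv2.connectedComponentsWithStats(m)
    for i in range(1,nn):
        if st[i,4]>12: 
            ys,xs=np.where(l==i); p=ray(n,np.c_[xs+x0,ys+y0],27); c,r=circ(p)
            w,_,_=None,0,0
            print(n,st[i],st[i,:2]+[x0,y0],"c",c.round(1),"r",round(r,1),"mean",p.mean(0).round(1),"rms",np.std(np.linalg.norm(p-c,axis=1)).round(2))
    k=lambda pts,z:ray(n,np.array(pts)/sc+np.array(o)-.5+.5/sc,z).round(1).tolist()
    if n=="top":
        print("peg",k([(568,108)],39),"corners",k([(595,28),(60,215),(165,515),(702,318)],24),"arc ends",k([(547,150),(118,258)],27), "spare",k([(297,175)],41))
    else:
        print("peg",k([(343,447)],39),"corners",k([(405,535),(573,97),(285,42),(62,455)],24),"arc ends",k([(317,425),(505,112)],27),"gaps",k([(298,358),(301,287),(330,223),(382,168),(442,130)],26),"spare",k([(468,225)],41))
E
```

```text
top [33 15 14  9 71] [258 170] c [612.7 -19.6] r 12.7 mean [613.4 -19.3] rms 5.27
top [  7  14  77  30 542] [232 169] c [689.9 -16.1] r 142.4 mean [569.6 -43.6] rms 5.93
top [91 31  7  7 35] [316 186] c [ 565.9 -185. ] r 7.4 mean [ 565.7 -184.6] rms 2.58
peg [[644.7, -155.6]] corners [[688.9, -172.1], [594.5, 100.3], [443.6, 47.3], [539.9, -222.4]] arc ends [[625.5, -146.0], [572.1, 70.7]] spare [[611.4, -19.5]]
scene [ 0  3  8  7 42] [238 173] c [495.4   2.2] r 9.3 mean [495.2   2.3] rms 3.26
scene [  1   3  41  58 434] [239 173] c [697.1 -18.8] r 144.3 mean [577.1 -56. ] rms 5.49
scene [29 20 10 14 83] [267 190] c [613.6 -18.1] r 15.7 mean [615.2 -18. ] rms 6.83
scene [ 29  20  17  44 111] [267 190] c [643.6 -60.5] r 47.0 mean [656.5 -59. ] rms 20.29
peg [[650.5, -159.7]] corners [[692.0, -172.3], [597.2, 101.1], [451.4, 49.9], [547.7, -224.0]] arc ends [[627.5, -148.7], [577.6, 68.5]] gaps [[596.1, -122.1], [569.8, -86.7], [554.8, -45.4], [551.8, 0.0], [559.3, 39.8]] spare [[617.3, -20.8]]
```

```bash
python3 - <<'E'
from h import *
from scipy.optimize import least_squares
C=[]
for n,(x0,y0,x1,y1) in(("top",(225,155,325,205)),("scene",(238,170,284,234))):
    im=cv2.imread(f"pics/{n}0.png").astype(int); g=im[y0:y1,x0:x1]
    m=((g[:,:,2]<135)&(g[:,:,2]-g[:,:,0]>15)).astype(np.uint8)
    nn,l,st,ce=cv2.connectedComponentsWithStats(m); i=1+st[1:,4].argmax()
    ys,xs=np.where(l==i); p=ray(n,np.c_[xs+x0,ys+y0],27)
    f=least_squares(lambda v:np.hypot(*(p-v[:2]).T)-v[2],[690,-16,150]).x
    h=least_squares(lambda v:np.hypot(*(p-v).T)-160,[690,-16]).x
    co=np.array([(688.9,-172.1),(594.5,100.3),(443.6,47.3),(539.9,-222.4)] if n=="top" else [(692,-172.3),(597.2,101.1),(451.4,49.9),(547.7,-224)])
    mod=np.array([(-145,-60),(145,-60),(145,100),(-145,100)]); 
    a=mod-mod.mean(0);b=co-co.mean(0);S=(a[:,0]+1j*a[:,1]).conj()@(b[:,0]+1j*b[:,1])
    th=np.angle(S);R=np.array([[np.cos(th),-np.sin(th)],[np.sin(th),np.cos(th)]]);t=co.mean(0)-R@mod.mean(0)
    print(n,f,h,"scale",abs(S)/(a**2).sum(),"th",np.degrees(th),"t",t,"resid",(co-(mod@R.T+t)).round(1).tolist())
    print(" board frame circle free",(f[:2]-t)@R,f[2],"fixed",(h-t)@R, "peg",(np.array((644.7,-155.6) if n=="top" else (650.5,-159.7))-t)@R)
    q=(p-t)@R; d=q-(h-t)@R; ang=np.degrees(np.arctan2(d[:,0],d[:,1])); rr=np.hypot(*d.T)
    print(" ang range",np.percentile(ang,[1,99]).round(1),[(int(k),rr[abs(ang-k)<5].mean().round(1),np.ptp(rr[abs(ang-k)<5]).round(0)) for k in range(-40,50,10)])
    if n=="scene": g=np.array([[596.1,-122.1],[569.8,-86.7],[554.8,-45.4],[551.8,0],[559.3,39.8]]);d=(g-h)@R;print("gaps",np.degrees(np.arctan2(d[:,0],d[:,1])).round(1))
E
```

```text
top [708.38802435 -11.86468118 159.03028126] [709.43250857 -11.62565596] scale 0.9908957586467934 th 109.29339192036802 t [585.60178129 -55.11688921] resid [[-1.2, 0.0], [0.2, -1.3], [0.3, -1.4], [0.8, 2.6]]
 board frame circle free [   0.2538687 -130.1812219] 159.03028126209253 fixed [   0.13436667 -131.24602217] peg [-114.36626411  -22.57903104]
 ang range [-38.4  51.1] [(-40, np.float64(160.6), np.float64(18.0)), (-30, np.float64(159.7), np.float64(19.0)), (-20, np.float64(159.7), np.float64(21.0)), (-10, np.float64(160.0), np.float64(20.0)), (0, np.float64(159.6), np.float64(19.0)), (10, np.float64(160.7), np.float64(18.0)), (20, np.float64(160.0), np.float64(18.0)), (30, np.float64(160.3), np.float64(21.0)), (40, np.float64(159.7), np.float64(19.0))]
scene [713.52796553 -14.49157    159.22209807] [714.36058933 -14.27572904] scale 0.9907160032476927 th 109.31155464688408 t [590.94968557 -54.71090562] resid [[-3.5, -0.6], [-2.4, -0.9], [2.8, 0.8], [3.2, 0.6]]
 board frame circle free [  -2.58084996 -128.9820487 ] 159.2220980676367 fixed [  -2.65250607 -129.83920395] peg [-118.77537726  -21.47928406]
 ang range [-38.2  50.2] [(-40, np.float64(159.8), np.float64(18.0)), (-30, np.float64(160.0), np.float64(19.0)), (-20, np.float64(159.7), np.float64(16.0)), (-10, np.float64(161.1), np.float64(17.0)), (0, np.float64(159.0), np.float64(16.0)), (10, np.float64(160.3), np.float64(18.0)), (20, np.float64(160.0), np.float64(17.0)), (30, np.float64(159.8), np.float64(18.0)), (40, np.float64(160.0), np.float64(18.0))]
gaps [-23.   -7.3   8.3  24.3  38.5]
```

```bash
python3 - <<'E'
from h import *
c=np.array([711.,-12.8]);th=np.radians(109.3)
x=np.array([np.cos(th),np.sin(th)]);y=np.array([-x[1],x[0]])
P=[c+160*(np.sin(a)*x+np.cos(a)*y) for a in np.radians([-31.6,-15.8,0,15.8,31.6])]
s=robot.get_state()["tool_pos"];print(np.round(P,1).tolist(),(P[0]-s[:2]).round(1),np.diff(P,axis=0).round(1).tolist())
E
```

```text
[[610.1, -137.0], [580.1, -104.8], [560.0, -65.7], [551.3, -22.6], [554.7, 21.3]] [ 453.7 -663.7] [[-30.0, 32.2], [-20.1, 39.1], [-8.7, 43.1], [3.4, 43.9]]
```

Request:
arm_command(deltas=[0, 0, 0, 0, 0, 0], grip=0, squeeze=20)

```text
time: 0.18
tool_pos: [156.5, 526.9, 230.8]
tcp_rot: [0.144, 0.99, -0.001, -0.0]
wrist_force: [-0.0, 0.5, -1.0]
opening: 75.7
gripper_force: 0.0
```

Request:
arm_command(deltas=[0.019, -0.028, 0, 0, 0, 0, 0.038, -0.055, 0, 0, 0, 0, 0.057, -0.083, 0, 0, 0, 0, 0.076, -0.11, 0, 0, 0, 0, 0.095, -0.138, 0, 0, 0, 0, 0.113, -0.166, 0, 0, 0, 0, 0.132, -0.194, 0, 0, 0, 0, 0.151, -0.221, 0, 0, 0, 0, 0.17, -0.249, 0, 0, 0, 0, 0.189, -0.277, 0, 0, 0, 0, 0.208, -0.304, 0, 0, 0, 0, 0.227, -0.332, 0, 0, 0, 0])

```text
time: 1.18
tool_pos: [384.2, 193.8, 231.3]
tcp_rot: [0.144, 0.99, 0.0, 0.0]
wrist_force: [-0.1, 0.9, -0.1]
opening: 0.1
gripper_force: 0.0
```

Request:
arm_command(deltas=[0.023, -0.033, 0, 0, 0, 0, 0.045, -0.066, 0, 0, 0, 0, 0.068, -0.1, 0, 0, 0, 0, 0.091, -0.133, 0, 0, 0, 0, 0.114, -0.166, 0, 0, 0, 0, 0.136, -0.199, 0, 0, 0, 0, 0.159, -0.232, 0, 0, 0, 0, 0.181, -0.265, 0, 0, 0, 0, 0.204, -0.299, 0, 0, 0, 0, 0.2265, -0.332, 0, 0, 0, 0, 0.2265, -0.332, 0, 0, 0, 0, 0.2265, -0.332, 0, 0, 0, 0])

```text
time: 2.18
tool_pos: [610.5, -138.7, 229.9]
tcp_rot: [0.145, 0.989, 0.0, -0.001]
wrist_force: [-0.5, -0.9, -0.4]
opening: 0.1
gripper_force: 0.0
```

Request:
arm_command(deltas=[0, 0, -0.025, 0, 0, 0, 0, 0, -0.055, 0, 0, 0, 0, 0, -0.085, 0, 0, 0, 0, 0, -0.115, 0, 0, 0, 0, 0, -0.14, 0, 0, 0, 0, 0, -0.155, 0, 0, 0, 0, 0, -0.16, 0, 0, 0, 0, 0, -0.16, 0, 0, 0, 0, 0, -0.16, 0, 0, 0])

```text
time: 2.93
tool_pos: [610.3, -136.1, 72.2]
tcp_rot: [0.143, 0.99, -0.0, 0.0]
wrist_force: [-0.8, 0.9, -0.0]
opening: -0.1
gripper_force: 0.0
```

```bash
python3 - <<'E'
from h import *
a=robot.grab_frame("top")[:,:,::-1][140:235,215:340];b=robot.grab_frame("scene")[:,:,::-1][150:260,190:310]
r=lambda i:cv2.resize(i,(395,395*i.shape[0]//i.shape[1]),interpolation=cv2.INTER_CUBIC)
a,b=r(a),r(b);h=min(len(a),len(b));cv2.imwrite("pics/above.png",np.hstack([a[:h],b[:h]]))
print(robot.get_state()["tool_pos"])
E
```

```text
[ 611.20857772 -136.77584581   73.05427165]
```

View pics/above.png

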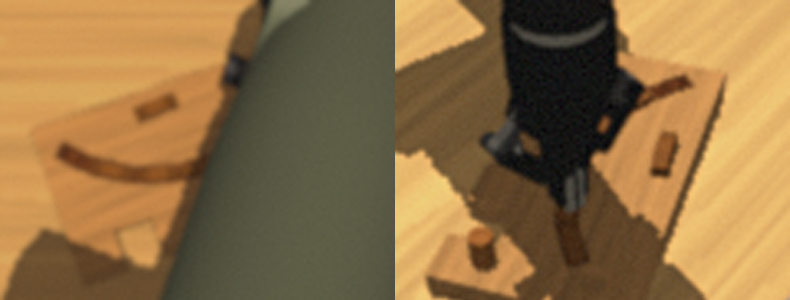

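Request:
arm_command(deltas=[0, 0, -0.015, 0, 0, 0, 0, 0, -0.03, 0, 0, 0, 0, 0, -0.036, 0, 0, 0, 0, 0, -0.038, 0, 0, 0, 0, 0, -0.038, 0, 0, 0, 0, 0, -0.038, 0, 0, 0])

```text
time: 3.53
tool_pos: [610.8, -137.0, 34.3]
tcp_rot: [0.144, 0.99, -0.0, 0.001]
wrist_force: [-0.2, -0.3, -0.0]
opening: 0.5
gripper_force: 0.0
```

Request:
arm_command(deltas=[0, 0, -0.001, 0, 0, 0, 0, 0, -0.002, 0, 0, 0, 0, 0, -0.003, 0, 0, 0, 0, 0, -0.004, 0, 0, 0, 0, 0, -0.004, 0, 0, 0])

```text
time: 3.95
tool_pos: [610.5, -136.9, 29.6]
tcp_rot: [0.144, 0.99, -0.0, 0.0]
wrist_force: [0.5, -1.0, 1.5]
opening: -0.2
gripper_force: 0.6
```

Request:
arm_command(deltas=[0, 0, -0.001, 0, 0, 0, 0, 0, -0.002, 0, 0, 0, 0, 0, -0.002, 0, 0, 0])

```text
time: 4.2
tool_pos: [610.5, -136.9, 27.3]
tcp_rot: [0.144, 0.99, -0.0, 0.0]
wrist_force: [0.7, -0.0, 1.4]
opening: 0.1
gripper_force: 0.7
```

Request:
arm_command(deltas=[0, 0, -0.001, 0, 0, 0, 0, 0, -0.0015, 0, 0, 0, 0, 0, -0.0015, 0, 0, 0])

```text
time: 4.45
tool_pos: [610.5, -136.9, 26.0]
tcp_rot: [0.144, 0.99, -0.0, 0.0]
wrist_force: [-0.1, -0.6, 3.5]
opening: 0.1
gripper_force: 2.0
```

Request:
arm_command(deltas=[0, 0, -0.0005, 0, 0, 0, 0, 0, -0.001, 0, 0, 0, 0, 0, -0.001, 0, 0, 0])

```text
time: 4.7
tool_pos: [610.5, -136.9, 26.0]
tcp_rot: [0.144, 0.99, -0.0, 0.001]
wrist_force: [-1.2, -0.2, 9.6]
opening: 0.0
gripper_force: 5.2
```

Request:
arm_command(deltas=[-0.0027, 0.0029, 0.001, 0, 0, 0, -0.0054, 0.0058, 0.0015, 0, 0, 0, -0.0082, 0.0088, 0.003, 0, 0, 0, -0.0109, 0.0117, 0.0045, 0, 0, 0, -0.0136, 0.0146, 0.0055, 0, 0, 0, -0.0164, 0.0176, 0.006, 0, 0, 0, -0.0191, 0.0205, 0.006, 0, 0, 0, -0.0218, 0.0234, 0.006, 0, 0, 0, -0.0245, 0.0263, 0.006, 0, 0, 0, -0.0273, 0.0293, 0.006, 0, 0, 0, -0.03, 0.0322, 0.006, 0, 0, 0, -0.03, 0.0322, 0.006, 0, 0, 0])

```text
time: 5.7
tool_pos: [579.3, -103.8, 30.7]
tcp_rot: [0.144, 0.99, 0.0, -0.0]
wrist_force: [-0.1, -0.5, 0.0]
opening: 0.2
gripper_force: 0.0
```

Request:
arm_command(deltas=[0, 0, -0.001, 0, 0, 0, 0, 0, -0.002, 0, 0, 0, 0, 0, -0.003, 0, 0, 0, 0, 0, -0.004, 0, 0, 0, 0, 0, -0.005, 0, 0, 0, 0, 0, -0.006, 0, 0, 0, 0, 0, -0.006, 0, 0, 0, 0, 0, -0.006, 0, 0, 0])

```text
time: 6.37
tool_pos: [580.3, -104.5, 26.0]
tcp_rot: [0.144, 0.99, 0.0, 0.0]
wrist_force: [-4.3, 2.0, 12.0]
opening: -0.3
gripper_force: 6.0
```

Request:
arm_command(deltas=[-0.0018, 0.0036, 0.001, 0, 0, 0, -0.0036, 0.0071, 0.0015, 0, 0, 0, -0.0055, 0.0107, 0.003, 0, 0, 0, -0.0073, 0.0142, 0.0045, 0, 0, 0, -0.0091, 0.0178, 0.0055, 0, 0, 0, -0.011, 0.0213, 0.006, 0, 0, 0, -0.0128, 0.0249, 0.006, 0, 0, 0, -0.0146, 0.0284, 0.006, 0, 0, 0, -0.0164, 0.032, 0.006, 0, 0, 0, -0.0183, 0.0355, 0.006, 0, 0, 0, -0.0201, 0.0391, 0.006, 0, 0, 0, -0.0201, 0.0391, 0.006, 0, 0, 0])

```text
time: 7.37
tool_pos: [559.4, -64.7, 30.7]
tcp_rot: [0.144, 0.99, 0.0, -0.0]
wrist_force: [-0.2, 0.4, -0.3]
opening: -0.3
gripper_force: 0.0
```

Request:
arm_command(deltas=[0, 0, -0.001, 0, 0, 0, 0, 0, -0.002, 0, 0, 0, 0, 0, -0.003, 0, 0, 0, 0, 0, -0.004, 0, 0, 0, 0, 0, -0.005, 0, 0, 0, 0, 0, -0.006, 0, 0, 0, 0, 0, -0.006, 0, 0, 0, 0, 0, -0.006, 0, 0, 0])

```text
time: 8.03
tool_pos: [560.2, -65.4, 26.0]
tcp_rot: [0.144, 0.99, 0.0, 0.0]
wrist_force: [-3.9, 1.6, 13.1]
opening: -0.0
gripper_force: 6.4
```

Request:
arm_command(deltas=[-0.0008, 0.0039, 0.001, 0, 0, 0, -0.0016, 0.0078, 0.0015, 0, 0, 0, -0.0024, 0.0118, 0.003, 0, 0, 0, -0.0032, 0.0157, 0.0045, 0, 0, 0, -0.004, 0.0196, 0.0055, 0, 0, 0, -0.0047, 0.0235, 0.006, 0, 0, 0, -0.0055, 0.0274, 0.006, 0, 0, 0, -0.0063, 0.0313, 0.006, 0, 0, 0, -0.0071, 0.0353, 0.006, 0, 0, 0, -0.0079, 0.0392, 0.006, 0, 0, 0, -0.0087, 0.0431, 0.006, 0, 0, 0, -0.0087, 0.0431, 0.006, 0, 0, 0])

```text
time: 9.03
tool_pos: [551.0, -21.5, 30.7]
tcp_rot: [0.143, 0.99, 0.0, -0.0]
wrist_force: [-0.7, -0.5, 0.1]
opening: -0.1
gripper_force: 0.0
```

Request:
arm_command(deltas=[0, 0, -0.001, 0, 0, 0, 0, 0, -0.002, 0, 0, 0, 0, 0, -0.003, 0, 0, 0, 0, 0, -0.004, 0, 0, 0, 0, 0, -0.005, 0, 0, 0, 0, 0, -0.006, 0, 0, 0, 0, 0, -0.006, 0, 0, 0, 0, 0, -0.006, 0, 0, 0])

```text
time: 9.7
tool_pos: [551.6, -22.4, 26.0]
tcp_rot: [0.144, 0.99, 0.0, 0.0]
wrist_force: [-3.6, 2.0, 12.7]
opening: -0.0
gripper_force: 6.4
```

Request:
arm_command(deltas=[0.0003, 0.004, 0.001, 0, 0, 0, 0.0006, 0.008, 0.0015, 0, 0, 0, 0.0009, 0.012, 0.003, 0, 0, 0, 0.0012, 0.016, 0.0045, 0, 0, 0, 0.0015, 0.02, 0.0055, 0, 0, 0, 0.0019, 0.024, 0.006, 0, 0, 0, 0.0022, 0.028, 0.006, 0, 0, 0, 0.0025, 0.032, 0.006, 0, 0, 0, 0.0028, 0.036, 0.006, 0, 0, 0, 0.0031, 0.04, 0.006, 0, 0, 0, 0.0034, 0.0439, 0.006, 0, 0, 0, 0.0034, 0.0439, 0.006, 0, 0, 0])

```text
time: 10.7
tool_pos: [554.7, 22.3, 30.7]
tcp_rot: [0.143, 0.99, 0.0, -0.0]
wrist_force: [-0.5, -0.3, -0.5]
opening: 0.1
gripper_force: 0.0
```

Request:
arm_command(deltas=[0, 0, -0.001, 0, 0, 0, 0, 0, -0.002, 0, 0, 0, 0, 0, -0.003, 0, 0, 0, 0, 0, -0.004, 0, 0, 0, 0, 0, -0.005, 0, 0, 0, 0, 0, -0.006, 0, 0, 0, 0, 0, -0.006, 0, 0, 0, 0, 0, -0.006, 0, 0, 0])

```text
time: 11.37
tool_pos: [554.9, 21.7, 26.0]
tcp_rot: [0.144, 0.99, 0.0, 0.0]
wrist_force: [-4.4, 1.7, 12.0]
opening: 0.1
gripper_force: 6.2
```

Request:
arm_command(deltas=[0, 0, 0.002, 0, 0, 0, 0, 0, 0.01, 0, 0, 0, 0, 0, 0.03, 0, 0, 0, 0, 0, 0.06, 0, 0, 0, 0, 0, 0.09, 0, 0, 0, 0, 0, 0.12, 0, 0, 0, 0, 0, 0.15, 0, 0, 0, 0, 0, 0.18, 0, 0, 0, 0, 0, 0.2, 0, 0, 0, 0, 0, 0.205, 0, 0, 0, 0, 0, 0.205, 0, 0, 0])

```text
time: 12.28
tool_pos: [555.8, 21.2, 231.6]
tcp_rot: [0.144, 0.99, -0.0, 0.002]
wrist_force: [-0.1, 0.2, -0.3]
opening: -0.0
gripper_force: 0.0
```

Request:
arm_command(deltas=[-0.02, 0.03, 0, 0, 0, 0, -0.04, 0.06, 0, 0, 0, 0, -0.06, 0.09, 0, 0, 0, 0, -0.08, 0.12, 0, 0, 0, 0, -0.1, 0.15, 0, 0, 0, 0, -0.12, 0.18, 0, 0, 0, 0, -0.14, 0.21, 0, 0, 0, 0, -0.16, 0.24, 0, 0, 0, 0, -0.18, 0.27, 0, 0, 0, 0, -0.19, 0.29, 0, 0, 0, 0, -0.2, 0.3, 0, 0, 0, 0, -0.2, 0.3, 0, 0, 0, 0])

```text
time: 13.28
tool_pos: [351.9, 322.6, 227.9]
tcp_rot: [0.142, 0.99, -0.001, -0.002]
wrist_force: [0.6, -0.2, -0.5]
opening: 0.1
gripper_force: 0.0
```

```bash
python3 - <<'E'
from h import *
a=robot.grab_frame("top")[:,:,::-1][140:235,215:340];b=robot.grab_frame("scene")[:,:,::-1][150:260,190:310]
r=lambda i:cv2.resize(i,(395,395*i.shape[0]//i.shape[1]),interpolation=cv2.INTER_CUBIC)
a,b=r(a),r(b);h=min(len(a),len(b));cv2.imwrite("pics/end.png",np.hstack([a[:h],b[:h]]))
E
```

```text
(no output)
```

View pics/end.png

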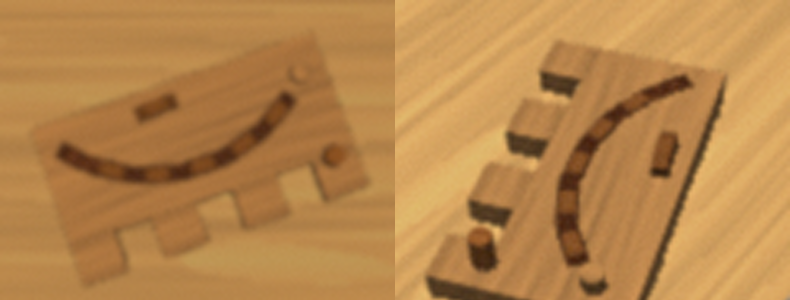

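The end picture shows five evenly sunk pieces: the flats stand out with dark bevels between them, from about (573,240) to (640,100) in the right crop. The spare at (665,155) and the dowel at (482,248) have not moved.

```bash
python3 -c "
from cell import robot
print(robot.close_job())"
```

```text
the job is handed in; nothing more can be done
None
```

I pressed all five inlay pieces in order from the peg; each stopped at the 26 mm home height, with the wrist force at 13 N or less in every reading. The spare and dowel were unmoved in the last picture, and I handed the job in at about 13 s.

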